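# Tip nuts into the indexing table and hold it at the third click

## Robot

A 6-joint arm with a two-finger parallel gripper is mounted at the origin on a cart in front of the work surface, level with it; the furniture and walls round the work are solid. World frame = base frame: x ahead of the robot, y to its left, z up, the work surface at z = 0. Lengths are in mm, angles in rad, forces in N, time in s.
With the tool pointing down it reaches from about 350 to 975 mm from the base axis. Payload 7.1 kg.
Tool frame: the origin (TCP) lies between the finger pads; the fingertips stand 8 mm ahead of it and the grasp point (between the pads) lies 11 mm behind it (ctrl.tips_ahead is the distance from the TCP to the fingertips, in mm); y points along the fingers, z is the direction in which the jaws open and shut, and the axes are right-handed (so a half turn about y gives the same grasp; the last joint's range is limited). The gripper opens to 88 mm and grips with 3 to 60 N. Pads are 20 mm wide; open, the fingers measure 115 mm over their backs; the gripper's body (75 mm by 178 mm) begins 61 mm behind the grasp point.
Start: joints at [1.227, 0.423, 1.63, -0, 1.089, -0.019], TCP at [199.418, 592.315, 230.675] pointing down, gripper open.
Joint ranges: [-3, 3], [-0.9, 2.11], [0.09, 2.58], [-1.31, 4.45], [0.11, 2.69], [-2.54, 2.54]. Speed limits (rad/s): [2.39, 2.39, 3.01, 3.14, 3.14, 3.14].

## Interface

Orientations are given as a rotation vector (axis times angle).
In Python, from workcell import ctrl gives the robot as it stands.
- The arm moves only by the shell command python3 -m creep 'ROWS'. ROWS is JSON, a list of rows, each an object of numbers: "tx", "ty", "tz": the shift along the world's x, y, z in mm; "rx", "ry", "rz": the turn, a rotation vector about the world's x, y, z in rad; "fingers": the closure in counts, from 0 (fully open) to 255 (shut). A call has 1 to 10 rows; each row is the pose to reach, as a shift and turn from the pose commanded when the call began; what a row does not reach only later rows make up. A row lasts 1/8 s, in which the tool goes at most 62.5 mm and 10.7 degrees, less where a joint would pass 70% of its speed; a pose out of reach is approached as far as the arm can. A call with a gripper value outside its range is refused whole. The fingers move at their own pace and stop on an object; the grip force is fixed at half the most. Time passes only in rows, so rows that repeat a pose let the fingers close. It gives the time, the measured TCP pose, the force and the opening at its end, in the units of the state.
- ctrl.get_obs(): the state, without advancing time (a new reading comes with each control period).
- ctrl.get_image(name): name is "scene" or "top" or "wrist"; returns a dict with "pixels" (384x512x3 uint8, blue, green, red), "intrinsics" (3x3 intrinsics, pixels), "rvec" (rotation vector, rad) and "tvec" (3), from world to camera coordinates, as OpenCV has them. Camera axes: x right, y down, z forward; pixel columns grow to the right and rows downward; lengths in mm; the calibration is good to about 2 mm. A picture is of the moment at which its call begins. There is no depth.
- ctrl.close_job(): hands the job in, once; it reports no verdict.
The state is a dict: "t": time; "qpos": joint angles; "qvel": joint speeds; "joint_torque": joint torques, N m; "ee_pos": TCP position; "orientation": TCP orientation; "ft_force": force on the tool from outside, world axes, zero at the start; "moment": the same for the moment, N m; "width": finger opening in mm.
Only numpy, scipy, OpenCV 4.12 (cv2) and the standard library are available. Lean on these libraries where they do the work, as an engineer would, in place of code of your own. Each camera call takes 0.05 s, during which the arm holds its last target.

## Task

Lift the blue handle of the hinged tray so that all three orange nuts slide into the grey pocket of the indexing turntable, without spilling any, and let the tray back down. Then grip the red knob and turn the table clockwise (seen from above), counting the clicks, to its third click stop, without running on to the fourth, and finish there still gripping the knob: do not let go. Leave the white sample jar and the yellow glue stick where they stand.

Things in the scene. Friction and masses are not known exactly. Their poses are not given: they have to be found in the camera images.
- tray_handle (a point): Centre of the blue round bar handle (14 mm diameter, 76 mm long) at the tray's end away from the turntable; it stands free, 43 mm from the tray's end wall, with open air below. Axes of the tray: x along bar and hinge, y from lip to handle, z up from the floor. Pinch it from above, fingers closing along y; the bar turns between the fingers as the tray tips.
- tray_hinge (a point): Point on the tray's hinge axis at the middle of its open lip, 130 mm above the bench; axes of the station: x along the hinge, y level towards the handle, z up. The handle's centre moves on an arc of 200 mm radius about this x axis (tray down: 200 mm along y and 10 mm above this point).
- tray (a joint): Tilt of the tray (rad): 0 level on its rest post, grows as the handle end is lifted, stop at 0.95. Steel tray, 80 mm wide and 147 mm long inside, walls 30 mm, open at the lip; 0.25 kg, no spring: it falls back down if let go. The nuts have all slid off by about 0.9.
- turntable (a joint): Angle of turntable, pocket and knob (rad), growing clockwise from above. Starts at 0 to 0.13, pocket under the tray's lip; free to 0.16, then a spring plunger clicks it into stops at 0.515, 0.865, 1.215 (third), 1.565; end at 1.70. Climbing to a crest (0.34, 0.69, 1.04, 1.39) it resists with 0.1 to 0.2 N m; past it, it pulls forward with up to 0.4 N m until the stop, and stays there if let go.
- knob_grip (a point): Grip point of the red bar knob, on the turntable's upright axis, 172 mm above the bench. The bar is 14 mm wide (x of this point), 52 mm long (y, which points to the pocket) and 42 mm high (top 16 mm above this point), on a black disc 56 mm across whose top is 26 mm below it. At each stop one of four white rim marks on the table meets the red pointer.
- pocket_floor (a point): Centre of the pocket's floor, 54 mm above the bench and 106 mm from the turntable's axis; the grey pocket is open above, 108 x 104 mm inside, walls 58 mm high from this floor, and turns with the table. Axes along the pocket's walls, y away from the knob, z up.
- nut_a: Orange printed hexagon nut, 34 mm across flats, 18 mm thick, 35 g; origin at its centre. Starts flat on the tray, the nearest to the lip.
- nut_b: A second such nut, in the middle of the tray.
- nut_c: A third such nut, the nearest to the handle.
- jar: Bystander: white capped sample jar with a yellow band, 41 mm across, 70 mm high; origin under its centre. To be left alone.
- glue_stick: Bystander: yellow glue stick standing upright, 28 mm across, 95 mm high; origin under its centre. To be left alone.
There are look-alikes about, which are no part of the job. What is shaped like the nut_a but green is not meant. What is shaped like the nut_b but turquoise is not meant.

How it is judged:
By the outcome, as a careful person would: the job done as asked, in the order asked, and still so for the second after the job is handed in, while the arm keeps its last pose, push and grip.
It also fails if it takes over 67 s, if anything falls off the work surface, if the arm or the gripper's body presses on something with over 40 N, if the wrist force passes 120 N, or if a joint passes its speed limit or range.

## Working session

There is one attempt and no reset: what is moved stays moved. The work goes in short steps, Python scripts to look and compute and a shell command to move; the robot and the scene stay as the last step left them, time stands still between calls to the robot, and variables do not carry over. Pictures are saved under pics/ and viewed, and the job is handed in when it is done.

```bash
ls; mkdir -p pics; python3 - <<'E'
from workcell import ctrl
import cv2
for n in ("scene","top","wrist"):
    im=ctrl.get_image(n); cv2.imwrite(f"pics/{n}0.png",im["pixels"]); print(n,im["intrinsics"],im["rvec"],im["tvec"])
print(ctrl.get_obs())
E
```

```text
pics
scene [[442.18537949   0.         264.43436677]
 [  0.         442.18537949 191.57243556]
 [  0.           0.           1.        ]] [ 2.36849171 -0.8003307   0.29716856] [-338.62606524  430.96653781  909.08563217]
top [[394.20143189   0.         257.5326849 ]
 [  0.         394.20143189 201.67975633]
 [  0.           0.           1.        ]] [ 2.21706699 -2.15264688  0.0866077 ] [ 151.80429363  555.12574112 1024.96622054]
wrist [[318.57167358   0.         258.99007677]
 [  0.         318.57167358 192.88554992]
 [  0.           0.           1.        ]] [-2.34947461 -1.68926276 -0.24641869] [-623.24194263  -36.73033162  390.54608709]
{'t': 0.15, 'qpos': array([ 1.22700432e+00,  4.23656803e-01,  1.63046056e+00, -1.42386516e-05,
        1.08860735e+00, -1.89891643e-02]), 'qvel': array([-0.00018029, -0.0034902 , -0.00329545, -0.00256522,  0.00144262,
        0.00196188]), 'joint_torque': array([-4.92810170e-05, -5.44986856e+01, -2.73917592e+01,  6.44394639e-02,
        2.04640534e-02, -1.24276271e-04]), 'ee_pos': array([199.28992717, 591.9556229 , 230.1067497 ]), 'orientation': array([-1.55684352,  0.25508188, -0.25477944]), 'ft_force': array([-0.10621601, -0.42591316,  1.02287889]), 'moment': array([ 0.02674507,  0.0072092 , -0.04236921]), 'width': 87.59310296141301}
```

View pics/scene0.png

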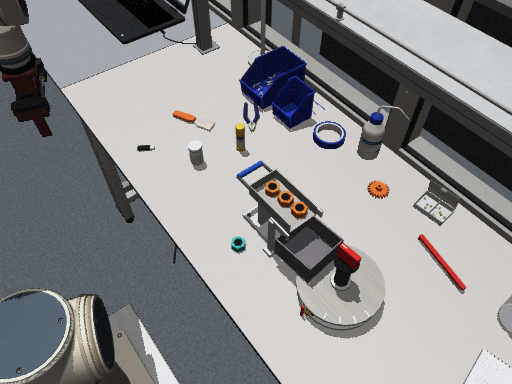

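View pics/top0.png

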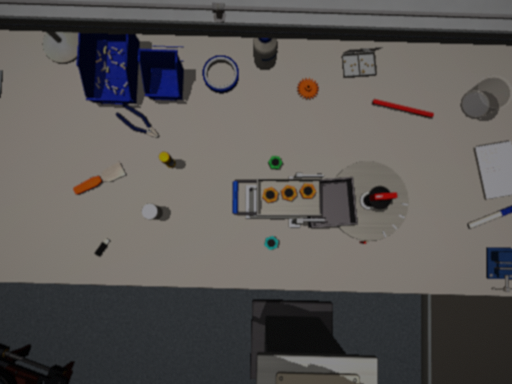

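View pics/wrist0.png

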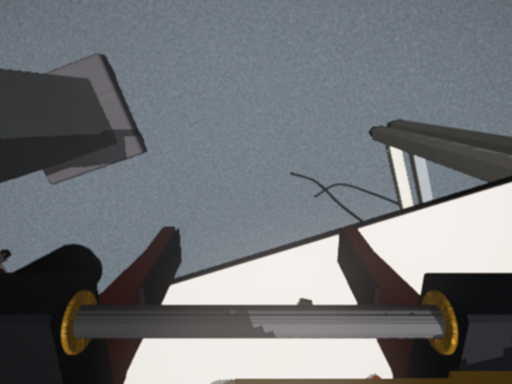

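The scene view shows the tray with its blue handle at about (250,170), three orange nuts at (272,187), (286,198) and (300,208), and the red knob at (347,257). In the top view the handle is at (236,197), the nuts at (270,195), (289,193) and (308,191), and the knob at (386,197). The green nut (275,162) and turquoise nut (271,243) stand on the bench and are look-alikes; the jar is at (151,212) and the glue stick at (166,158).

```bash
cat > h.py <<'E'
from workcell import ctrl
import cv2, numpy as np
def get(n): 
    im=ctrl.get_image(n); im["R"]=cv2.Rodrigues(np.array(im["rvec"],float))[0]; im["t"]=np.array(im["tvec"],float).ravel(); return im
def ray(im,uv):
    d=np.linalg.inv(im["intrinsics"])@np.array([uv[0],uv[1],1.]); return -im["R"].T@im["t"], im["R"].T@d
def onz(im,uv,z):
    c,d=ray(im,uv); return c+d*(z-c[2])/d[2]
def proj(im,p):
    q=im["intrinsics"]@(im["R"]@np.asarray(p,float)+im["t"]); return q[:2]/q[2]
def tri(a,ua,b,ub):
    c1,d1=ray(a,ua);c2,d2=ray(b,ub); A=np.c_[d1,-d2]; s=np.linalg.lstsq(A,c2-c1,rcond=None)[0]
    p,q=c1+s[0]*d1,c2+s[1]*d2; return (p+q)/2,np.linalg.norm(p-q)
def mask(im,col,box):
    h=cv2.cvtColor(im["pixels"],cv2.COLOR_BGR2HSV); H,S,V=[h[...,i].astype(int) for i in range(3)]
    m={"blue":(abs(H-110)<12)&(S>130)&(V>50),"red":((H<6)|(H>172))&(S>150)&(V>60),"orange":(H>5)&(H<18)&(S>150)&(V>80)}[col]
    o=np.zeros(m.shape,np.uint8); x0,y0,x1,y1=box; o[y0:y1,x0:x1]=m[y0:y1,x0:x1]*255; return o
E
python3 - <<'E'
from h import *
s=get("scene");t=get("top")
for n,im,c,b in (("s",s,"blue",(225,150,280,190)),("t",t,"blue",(225,170,245,220)),("s",s,"red",(325,235,370,280)),("t",t,"red",(365,180,405,215))):
    m=mask(im,c,b); r=cv2.minAreaRect(cv2.findNonZero(m)); print(n,c,r,cv2.boxPoints(r).round(1).tolist())
# crops
def crop(im,b,f): return cv2.resize(im["pixels"][b[1]:b[3],b[0]:b[2]],None,fx=f,fy=f,interpolation=cv2.INTER_CUBIC)
cv2.imwrite("pics/c_top.png",crop(t,(220,145,420,255),4)); cv2.imwrite("pics/c_sc.png",crop(s,(225,145,395,330),3))
E
```

```text
s blue ((249.92416381835938, 169.22105407714844), (4.96879768371582, 28.139617919921875), 59.534454345703125) [[236.5, 174.1999969482422], [260.79998779296875, 159.89999389648438], [263.29998779296875, 164.1999969482422], [239.10000610351562, 178.5]]
t blue ((235.0, 197.0), (32.0, 4.0), 90.0) [[233.0, 181.0], [237.0, 181.0], [237.0, 213.0], [233.0, 213.0]]
s red ((347.8293151855469, 255.4634246826172), (26.86189079284668, 13.743291854858398), 38.65980529785156) [[333.0, 252.39999389648438], [341.6000061035156, 241.6999969482422], [362.6000061035156, 258.5], [354.0, 269.20001220703125]]
t red ((385.0, 195.5), (7.0, 22.0), 90.0) [[374.0, 192.0], [396.0, 192.0], [396.0, 199.0], [374.0, 199.0]]
```

View pics/c_top.png

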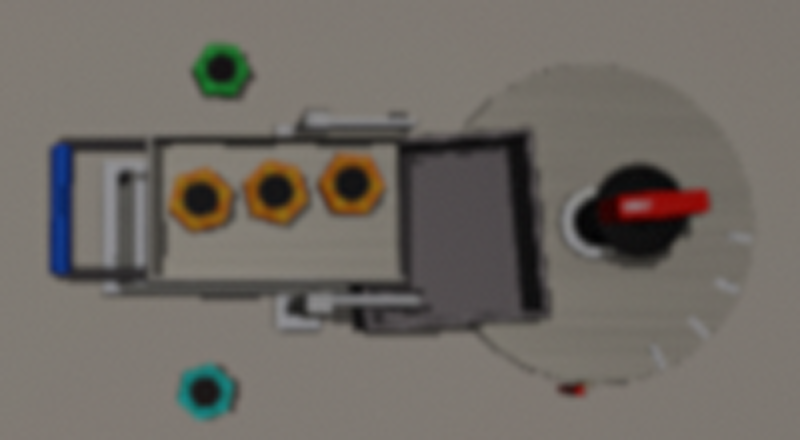

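View pics/c_sc.png

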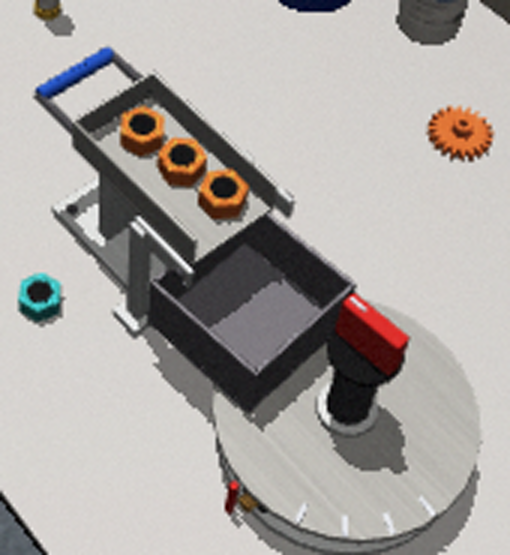

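```bash
python3 - <<'E'
from h import *
np.set_printoptions(precision=1,suppress=True)
s=get("scene");t=get("top")
print("cam",ray(t,(0,0))[0],ray(s,(0,0))[0])
print("tri handle",tri(s,(250.4,169.7),t,(235.5,197.5)))
for uv in ((235.5,181),(235.5,213.5),(235.5,197.5)): print("h top",onz(t,uv,142))
for uv in ((237.8,176.4),(262,162),(250.4,169.7)): print("h sc",onz(s,uv,142))
print("lip", onz(t,(320.5,181),130),onz(t,(321,214),130))
# nuts
for im,b in ((t,(260,180,320,205)),(s,(262,175,312,220))):
    m=mask(im,"orange",b); n,l,st,c=cv2.connectedComponentsWithStats(m)
    for i in range(1,n):
        if st[i,4]>20: print(st[i],onz(im,c[i],148))
# disc circle top: black disc z=146; turntable disc
print("knob tri",tri(s,(347.8+.5,247),t,(385.5,196)))
m=mask(t,"red",(365,180,405,215)); print((m[190:203,370:400]>0).astype(int))
m=mask(s,"red",(325,235,370,280)); 
cv2.imwrite("pics/k_t.png",cv2.resize(t["pixels"][180:215,355:410],None,fx=12,fy=12,interpolation=cv2.INTER_NEAREST))
cv2.imwrite("pics/k_s.png",cv2.resize(s["pixels"][235:300,320:375],None,fx=9,fy=9,interpolation=cv2.INTER_NEAREST))
E
```

```text
cam [ 471.9  171.3 1062.9] [ 120.1 -373.8  986.2]
tri handle (array([549.8, 220.2, 142.2]), np.float64(0.5348571121487583))
h top [588.5 221.7 142. ]
h top [512.  219.1 142. ]
h top [549.5 220.4 142. ]
h sc [511.8 221.3 142. ]
h sc [589.4 223.4 142. ]
h sc [550.1 220.2 142. ]
lip [596.   19.8 130. ] [517.4  17.2 130. ]
[300 185  15  13  59] [564.7  57.2 148. ]
[306 184  10   8  31] [580.5  45.8 148. ]
[281 186  16  15  69] [560.4  99.3 148. ]
[270 188   8  14  44] [556.2 130.8 148. ]
[265 181  14  12  84] [555.8 140.8 148. ]
[278 191  16  13  98] [561.4  96.5 148. ]
[292 201  16  13 102] [568.6  51.9 148. ]
knob tri (array([ 557.1, -112. ,  200.2]), np.float64(1.5155342988078007))
[[0 0 0 0 0 0 0 0 0 0 0 0 0 0 0 0 0 0 0 0 0 0 0 0 0 0 0 0 0 0]
 [0 0 0 0 0 0 0 0 0 0 0 0 0 0 0 0 0 0 0 0 0 0 0 0 0 0 0 0 0 0]
 [0 0 0 0 0 0 0 0 0 0 0 0 0 0 0 1 1 1 1 1 0 0 0 0 0 0 0 0 0 0]
 [0 0 0 0 0 0 1 1 1 1 1 1 1 1 1 1 1 1 1 1 1 1 1 1 1 1 1 0 0 0]
 [0 0 0 0 1 1 1 1 1 1 1 1 1 1 1 1 1 1 1 1 1 1 1 1 1 1 1 0 0 0]
 [0 0 0 0 1 1 1 0 0 0 0 0 1 1 1 1 1 1 1 1 1 1 1 1 1 1 1 0 0 0]
 [0 0 0 0 1 1 0 0 0 0 0 0 1 1 1 1 1 1 1 1 1 1 1 1 1 1 1 0 0 0]
 [0 0 0 0 1 1 0 0 0 0 0 1 1 1 1 1 1 1 1 1 1 1 1 1 1 1 1 0 0 0]
 [0 0 0 0 1 1 1 1 1 1 1 1 1 1 1 1 1 1 1 1 1 1 1 0 0 0 0 0 0 0]
 [0 0 0 0 0 1 1 1 1 1 1 1 1 1 1 1 1 0 0 0 0 0 0 0 0 0 0 0 0 0]
 [0 0 0 0 0 0 0 0 0 0 0 0 0 0 0 0 0 0 0 0 0 0 0 0 0 0 0 0 0 0]
 [0 0 0 0 0 0 0 0 0 0 0 0 0 0 0 0 0 0 0 0 0 0 0 0 0 0 0 0 0 0]
 [0 0 0 0 0 0 0 0 0 0 0 0 0 0 0 0 0 0 0 0 0 0 0 0 0 0 0 0 0 0]]
```

View pics/k_t.png

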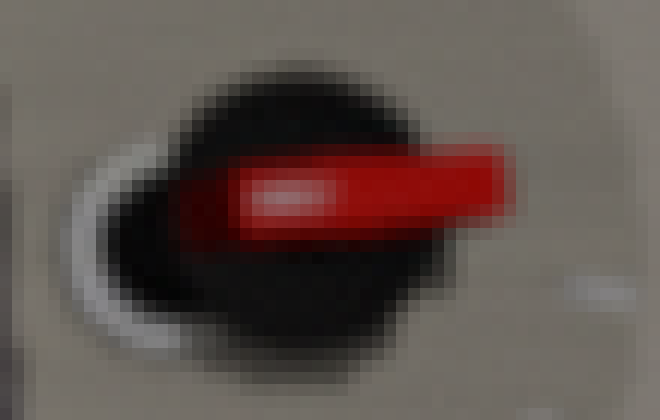

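View pics/k_s.png

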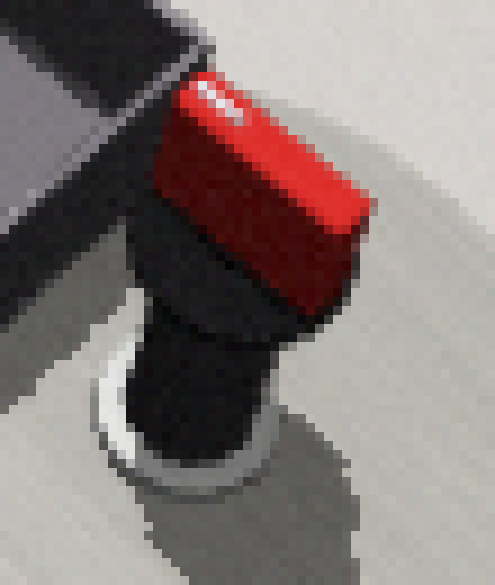

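```bash
python3 - <<'E'
from h import *
np.set_printoptions(precision=3,suppress=True)
s=get("scene");t=get("top")
print(onz(t,(385.6,195.6),188),onz(s,(349.8,251.3),188),tri(t,(385.6,195.6),s,(349.8,251.3)))
o=lambda u,v:np.array([u/12+355-.5,v/12+180-.5])
L=onz(t,o(238,202),188);R=onz(t,o(508,183),188);print(L,R,np.arctan2(-(L-R)[0],(L-R)[1]),np.linalg.norm(L-R))
p=lambda u,v:np.array([u/9+320-.5,v/9+235-.5])
L=onz(s,p(190,83),188);R=onz(s,p(356,220),188);print(L,R,np.arctan2(-(L-R)[0],(L-R)[1]),np.linalg.norm(L-R))
# turntable disc circle & black base ring in top
for nm,b in (("tab",None),): pass
from scipy.spatial.transform import Rotation as Ro
ob=ctrl.get_obs(); print(ob["ee_pos"],Ro.from_rotvec(ob["orientation"]).as_matrix())
for n in ("jar",(195.5,153)),("glue",(240.5,137)): print(n,onz(s,n[1],50))
E
```

```text
[ 559.877 -116.728  188.   ] [ 558.373 -116.994  188.   ] (array([ 559.576, -116.821,  186.706]), np.float64(1.050884178474193))
[557.485 -91.563 188.   ] [ 562.531 -141.833  188.   ] 0.10005211081031516 50.52195308899061
[555.842 -92.051 188.   ] [ 560.842 -141.547  188.   ] 0.10067525245918527 49.74784269613198
[199.39  592.273 230.607] [[ 0.948 -0.     0.319]
 [-0.319 -0.     0.948]
 [-0.    -1.    -0.   ]]
('jar', (195.5, 153)) [508.338 430.978  50.   ]
('glue', (240.5, 137)) [650.025 406.155  50.   ]
```

```bash
python3 -m creep '[{"tx":40,"ty":-42,"tz":0,"rz":0.04,"fingers":140},{"tx":80,"ty":-85,"tz":0,"rz":0.08,"fingers":140},{"tx":120,"ty":-128,"tz":0,"rz":0.12,"fingers":140},{"tx":160,"ty":-170,"tz":0,"rz":0.16,"fingers":140},{"tx":200,"ty":-212,"tz":0,"rz":0.2,"fingers":140},{"tx":240,"ty":-255,"tz":0,"rz":0.24,"fingers":140},{"tx":280,"ty":-298,"tz":0,"rz":0.28,"fingers":140},{"tx":320,"ty":-340,"tz":-10,"rz":0.32,"fingers":140},{"tx":350,"ty":-372,"tz":-20,"rz":0.356,"fingers":140},{"tx":350,"ty":-372,"tz":-20,"rz":0.356,"fingers":140}]'
python3 - <<'E'
from h import *
np.set_printoptions(precision=3,suppress=True)
w=get("wrist");cv2.imwrite("pics/w1.png",w["pixels"]);o=ctrl.get_obs();print(o["ee_pos"],o["orientation"],o["width"],o["ft_force"])
for x in (512,588): print(proj(w,(x,220.3+(550-x)*-.032,140)))
t=get("top");s=get("scene")
for z in (40,48):
  c=np.array([559.3,-116.9])
  for im,pts in ((t,[(220+u/4-.4,145+v/4-.4) for u,v in ((570,388),(658,356),(698,328),(728,285),(740,238))]),(s,[(225+u/3-.4,145+v/3-.4) for u,v in ((232,497),(303,512),(345,523),(388,523),(427,505))])):
    P=[onz(im,p,z)[:2]-c for p in pts]; a=[np.arctan2(p[1],p[0]) for p in P]; print(z,np.round([a[i]-a[0] for i in range(5)],3),[np.hypot(*p).round(0) for p in P])
E
```

```text
[199.393 592.294 230.627] [-1.556  0.255 -0.255] 87.8191639649694 [-0.379 -0.043  0.493]
[ 44.336 533.328]
[ 76.76 570.6 ]
40 [ 0.    -5.677 -5.341 -4.983 -4.656] [np.float64(106.0), np.float64(95.0), np.float64(96.0), np.float64(97.0), np.float64(98.0)]
40 [ 0.    -5.809 -5.445 -5.082 -4.701] [np.float64(114.0), np.float64(88.0), np.float64(87.0), np.float64(90.0), np.float64(90.0)]
48 [ 0.    -5.682 -5.342 -4.978 -4.644] [np.float64(107.0), np.float64(94.0), np.float64(94.0), np.float64(95.0), np.float64(95.0)]
48 [ 0.    -5.824 -5.478 -5.13  -4.76 ] [np.float64(116.0), np.float64(91.0), np.float64(91.0), np.float64(92.0), np.float64(92.0)]schema error: expected keys tx, ty, tz, rx, ry, rz, fingers
```

View pics/w1.png

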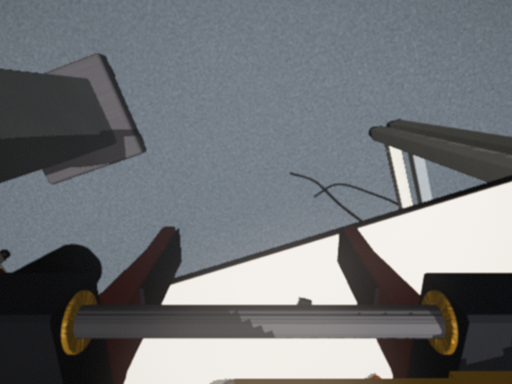

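The wrist picture is unchanged because the move was refused: every key is needed in each row. I'll send it again with all of them.

```bash
python3 -m creep '[{"tx":40,"ty":-42,"tz":0,"rx":0,"ry":0,"rz":0.04,"fingers":140},{"tx":80,"ty":-85,"tz":0,"rx":0,"ry":0,"rz":0.08,"fingers":140},{"tx":120,"ty":-128,"tz":0,"rx":0,"ry":0,"rz":0.12,"fingers":140},{"tx":160,"ty":-170,"tz":0,"rx":0,"ry":0,"rz":0.16,"fingers":140},{"tx":200,"ty":-212,"tz":0,"rx":0,"ry":0,"rz":0.2,"fingers":140},{"tx":240,"ty":-255,"tz":0,"rx":0,"ry":0,"rz":0.24,"fingers":140},{"tx":280,"ty":-298,"tz":0,"rx":0,"ry":0,"rz":0.28,"fingers":140},{"tx":320,"ty":-340,"tz":-10,"rx":0,"ry":0,"rz":0.32,"fingers":140},{"tx":350,"ty":-372,"tz":-20,"rx":0,"ry":0,"rz":0.356,"fingers":140},{"tx":350,"ty":-372,"tz":-20,"rx":0,"ry":0,"rz":0.356,"fingers":140}]'
python3 - <<'E'
from h import *
np.set_printoptions(precision=3,suppress=True)
w=get("wrist");cv2.imwrite("pics/w2.png",w["pixels"]);o=ctrl.get_obs();print(o["ee_pos"],o["orientation"],o["width"],o["ft_force"])
for x in (512,588): print(proj(w,(x,220.3+(550-x)*-.032,140)))
E
```

```text
t: 1.85
ee_pos: [550.8, 218.0, 209.9]
orientation: [-1.571, -0.021, 0.022]
ft_force: [-0.9, 0.2, -0.5]
width: 39.6
[549.739 219.308 210.238] [-1.571 -0.021  0.023] 39.416797665955364 [-0.281  1.467 -0.132]
[264.089 155.057]
[264.038 252.233]
```

View pics/w2.png

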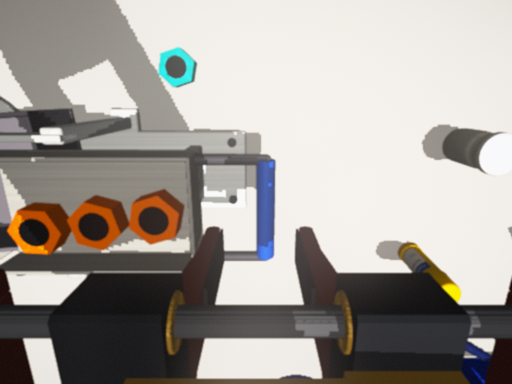

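The wrist view shows the blue bar at (266,210), within 2 mm of the prediction across the jaw direction and between the fingers. I descend and pinch it.

```bash
python3 -m creep '[{"tx":1,"ty":1,"tz":-20,"rx":0,"ry":0,"rz":0,"fingers":140},{"tx":2,"ty":1,"tz":-40,"rx":0,"ry":0,"rz":0,"fingers":140},{"tx":3,"ty":1,"tz":-60,"rx":0,"ry":0,"rz":0,"fingers":140},{"tx":3,"ty":1,"tz":-75,"rx":0,"ry":0,"rz":0,"fingers":140},{"tx":3,"ty":1,"tz":-81,"rx":0,"ry":0,"rz":0,"fingers":140},{"tx":3,"ty":1,"tz":-81,"rx":0,"ry":0,"rz":0,"fingers":255},{"tx":3,"ty":1,"tz":-81,"rx":0,"ry":0,"rz":0,"fingers":255},{"tx":3,"ty":1,"tz":-81,"rx":0,"ry":0,"rz":0,"fingers":255},{"tx":3,"ty":1,"tz":-81,"rx":0,"ry":0,"rz":0,"fingers":255},{"tx":3,"ty":1,"tz":-81,"rx":0,"ry":0,"rz":0,"fingers":255}]'
python3 - <<'E'
from h import *
np.set_printoptions(precision=3,suppress=True)
w=get("wrist");cv2.imwrite("pics/w3.png",w["pixels"]);o=ctrl.get_obs();print(o["ee_pos"],o["width"],o["ft_force"],o["moment"])
E
```

```text
t: 3.15
ee_pos: [552.8, 222.6, 130.4]
orientation: [-1.568, -0.025, 0.023]
ft_force: [-1.4, 6.2, -0.4]
width: 13.5
[552.844 222.569 130.375] 13.136479707789249 [-0.618  6.778 -0.179] [0.987 0.134 0.024]
```

View pics/w3.png

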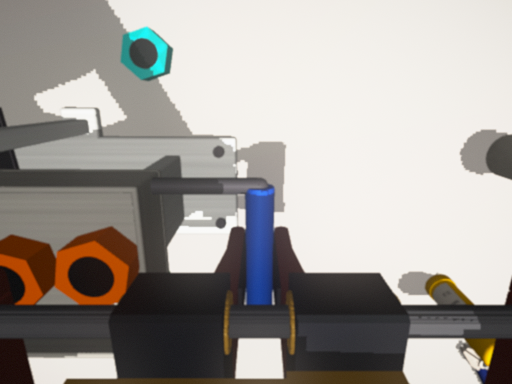

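The pinch is good: opening 13.5 mm, bar between the pads. Now I lift slowly along the arc.

```bash
python3 -m creep '[{"tx":0,"ty":0.5,"tz":5,"rx":0,"ry":0,"rz":0,"fingers":255},{"tx":0,"ty":0.2,"tz":10,"rx":0,"ry":0,"rz":0,"fingers":255},{"tx":0,"ty":-0.5,"tz":15,"rx":0,"ry":0,"rz":0,"fingers":255},{"tx":0,"ty":-1,"tz":20,"rx":0,"ry":0,"rz":0,"fingers":255},{"tx":0,"ty":-3,"tz":30,"rx":0,"ry":0,"rz":0,"fingers":255},{"tx":0.2,"ty":-5,"tz":39.5,"rx":0,"ry":0,"rz":0,"fingers":255},{"tx":0.3,"ty":-7.7,"tz":49,"rx":0,"ry":0,"rz":0,"fingers":255},{"tx":0.4,"ty":-10.9,"tz":58.6,"rx":0,"ry":0,"rz":0,"fingers":255},{"tx":0.4,"ty":-10.9,"tz":58.6,"rx":0,"ry":0,"rz":0,"fingers":255}]'
python3 - <<'E'
from h import *
np.set_printoptions(precision=3,suppress=True)
w=get("scene");o=ctrl.get_obs();print(o["ee_pos"],o["width"],o["ft_force"],o["moment"])
cv2.imwrite("pics/s4.png",cv2.resize(w["pixels"][100:340,200:400],None,fx=2.5,fy=2.5))
E
```

```text
t: 4.32
ee_pos: [553.1, 211.1, 189.6]
orientation: [-1.569, -0.025, 0.023]
ft_force: [0.5, 6.8, -1.6]
width: 13.1
[553.063 211.194 189.37 ] 13.029957473319682 [0.263 7.779 0.108] [ 1.362 -0.019 -0.035]
```

View pics/s4.png

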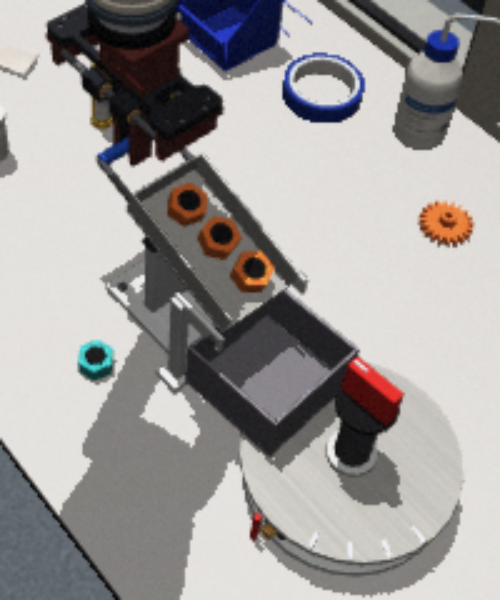

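The tray is up at about 0.3 rad with all three nuts still on it, at (187,203), (219,237) and (253,270) in the crop. I keep lifting slowly.

```bash
python3 -m creep '[{"tx":0,"ty":-0.8,"tz":4.7,"rx":0,"ry":0,"rz":0,"fingers":255},{"tx":0,"ty":-2.6,"tz":9.3,"rx":0,"ry":0,"rz":0,"fingers":255},{"tx":0.1,"ty":-4.7,"tz":14,"rx":0,"ry":0,"rz":0,"fingers":255},{"tx":0.2,"ty":-6.8,"tz":18.4,"rx":0,"ry":0,"rz":0,"fingers":255},{"tx":0.3,"ty":-9,"tz":23,"rx":0,"ry":0,"rz":0,"fingers":255},{"tx":0.3,"ty":-11.3,"tz":27.3,"rx":0,"ry":0,"rz":0,"fingers":255},{"tx":0.4,"ty":-13.8,"tz":31.7,"rx":0,"ry":0,"rz":0,"fingers":255},{"tx":0.5,"ty":-16.3,"tz":35.9,"rx":0,"ry":0,"rz":0,"fingers":255},{"tx":0.5,"ty":-16.3,"tz":35.9,"rx":0,"ry":0,"rz":0,"fingers":255}]'
python3 - <<'E'
from h import *
np.set_printoptions(precision=3,suppress=True)
w=get("scene");o=ctrl.get_obs();print(o["ee_pos"],o["width"],o["ft_force"],o["moment"])
cv2.imwrite("pics/s5.png",cv2.resize(w["pixels"][100:340,200:400],None,fx=2.5,fy=2.5))
E
```

```text
t: 5.5
ee_pos: [553.5, 194.9, 225.4]
orientation: [-1.569, -0.025, 0.023]
ft_force: [0.0, 6.9, 1.5]
width: 13.4
[553.504 195.001 225.295] 13.316006442264257 [0.491 7.721 0.763] [ 1.561  0.013 -0.06 ]
```

View pics/s5.png

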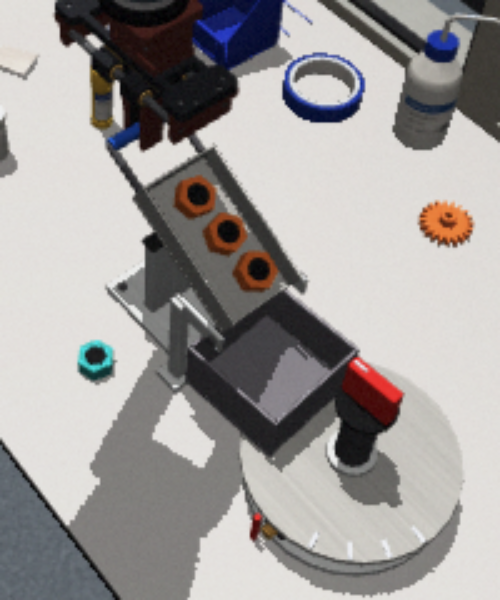

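```bash
python3 -m creep '[{"tx":0,"ty":-2,"tz":4.2,"rx":0,"ry":0,"rz":0,"fingers":255},{"tx":0.1,"ty":-4.7,"tz":8.4,"rx":0,"ry":0,"rz":0,"fingers":255},{"tx":0.2,"ty":-7.4,"tz":12.5,"rx":0,"ry":0,"rz":0,"fingers":255},{"tx":0.3,"ty":-10.5,"tz":16.5,"rx":0,"ry":0,"rz":0,"fingers":255},{"tx":0.3,"ty":-10.5,"tz":16.5,"rx":0,"ry":0,"rz":0,"fingers":255}]'
python3 - <<'E'
from h import *
np.set_printoptions(precision=3,suppress=True)
w=get("scene");o=ctrl.get_obs();print(o["ee_pos"],o["width"],o["ft_force"],o["moment"])
cv2.imwrite("pics/s6.png",cv2.resize(w["pixels"][100:340,200:400],None,fx=2.5,fy=2.5))
E
```

```text
t: 6.18
ee_pos: [553.8, 184.4, 242.1]
orientation: [-1.568, -0.025, 0.023]
ft_force: [-0.4, 8.4, 3.1]
width: 13.2
[553.776 184.496 241.927] 13.341786550573547 [0.007 7.978 3.473] [ 1.581  0.033 -0.121]
```

View pics/s6.png

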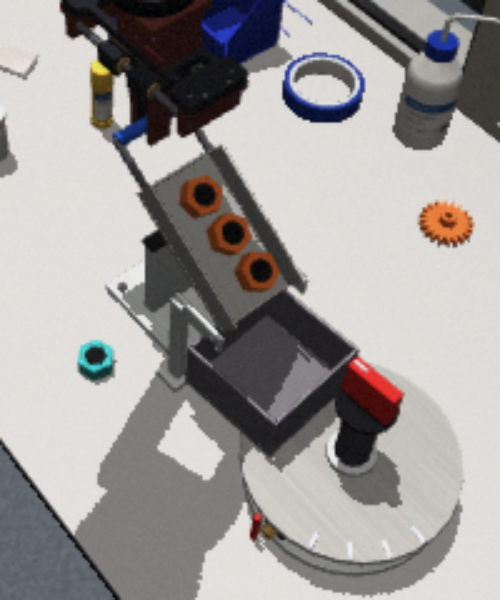

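The nuts are still in place at about 0.6 rad. I continue in smaller steps.

```bash
python3 -m creep '[{"tx":0,"ty":-2.5,"tz":3.2,"rx":0,"ry":0,"rz":0,"fingers":255},{"tx":0.1,"ty":-5,"tz":6.3,"rx":0,"ry":0,"rz":0,"fingers":255},{"tx":0.2,"ty":-7.6,"tz":9.4,"rx":0,"ry":0,"rz":0,"fingers":255},{"tx":0.3,"ty":-10.2,"tz":12.4,"rx":0,"ry":0,"rz":0,"fingers":255},{"tx":0.4,"ty":-12.9,"tz":15.3,"rx":0,"ry":0,"rz":0,"fingers":255},{"tx":0.4,"ty":-12.9,"tz":15.3,"rx":0,"ry":0,"rz":0,"fingers":255}]'
python3 - <<'E'
from h import *
np.set_printoptions(precision=3,suppress=True)
w=get("scene");o=ctrl.get_obs();print(o["ee_pos"],o["width"],o["ft_force"],o["moment"])
cv2.imwrite("pics/s7.png",cv2.resize(w["pixels"][100:340,200:400],None,fx=2.5,fy=2.5))
E
```

```text
t: 6.98
ee_pos: [554.2, 172.2, 257.8]
orientation: [-1.567, -0.025, 0.023]
ft_force: [-2.4, 10.0, 5.4]
width: 13.0
[554.151 172.238 257.711] 13.10083956600256 [-1.958 10.337  6.007] [1.983 0.308 0.027]
```

View pics/s7.png

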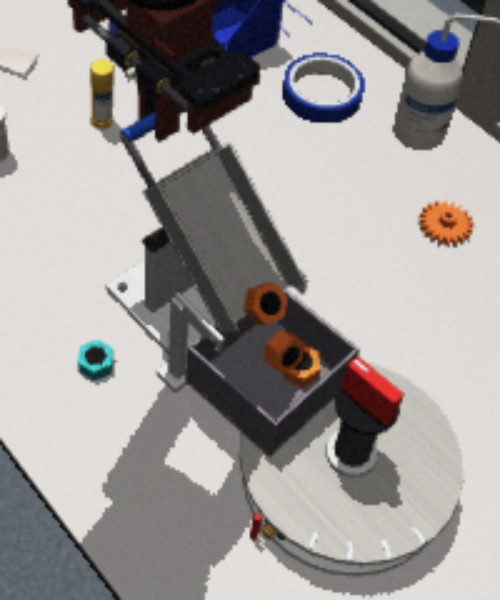

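The nuts slid together at about 0.7 rad: two are in the pocket at crop (285,350) and (302,365), and the third is leaving the lip at (266,302). I hold and look.

```bash
python3 -m creep '[{"tx":0,"ty":1,"tz":0,"rx":0,"ry":0,"rz":0,"fingers":255},{"tx":0,"ty":1,"tz":0,"rx":0,"ry":0,"rz":0,"fingers":255},{"tx":0,"ty":1,"tz":0,"rx":0,"ry":0,"rz":0,"fingers":255},{"tx":0,"ty":1,"tz":0,"rx":0,"ry":0,"rz":0,"fingers":255}]'
python3 - <<'E'
from h import *
np.set_printoptions(precision=3,suppress=True)
w=get("scene");t=get("top");o=ctrl.get_obs();print(o["ee_pos"],o["width"],o["ft_force"],o["moment"])
a=cv2.resize(w["pixels"][190:340,270:400],None,fx=3,fy=3);b=cv2.resize(t["pixels"][150:260,280:420],None,fx=2.8,fy=2.8)
H=max(a.shape[0],b.shape[0]);f=lambda i:cv2.copyMakeBorder(i,0,H-i.shape[0],0,0,0)
cv2.imwrite("pics/s8.png",np.hstack([f(a),f(b)]))
E
```

```text
t: 7.52
ee_pos: [554.1, 172.7, 257.2]
orientation: [-1.568, -0.025, 0.024]
ft_force: [-0.0, 7.9, 3.7]
width: 13.3
[554.11  172.68  257.245] 12.923787326977854 [0.167 7.523 3.664] [1.535 0.13  0.009]
```

View pics/s8.png

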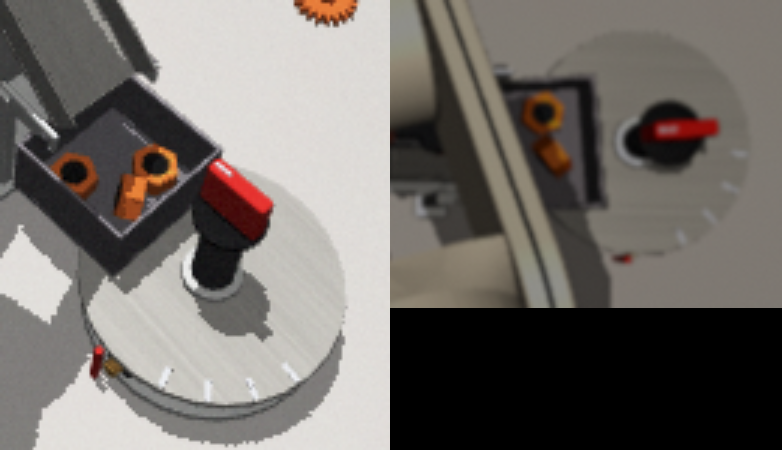

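All three nuts are in the pocket, at (75,172), (155,165) and (131,197) in the left crop. The table hasn't moved. I let the tray down along the arc.

```bash
python3 -m creep '[{"tx":-0.2,"ty":6.3,"tz":-7.5,"rx":0,"ry":0,"rz":0,"fingers":255},{"tx":-0.4,"ty":12.6,"tz":-15.3,"rx":0,"ry":0,"rz":0,"fingers":255},{"tx":-0.7,"ty":23.6,"tz":-31.8,"rx":0,"ry":0,"rz":0,"fingers":255},{"tx":-1,"ty":32.8,"tz":-49.3,"rx":0,"ry":0,"rz":0,"fingers":255},{"tx":-1.3,"ty":40.2,"tz":-67.7,"rx":0,"ry":0,"rz":0,"fingers":255},{"tx":-1.5,"ty":45.7,"tz":-86.8,"rx":0,"ry":0,"rz":0,"fingers":255},{"tx":-1.5,"ty":49.3,"tz":-106.4,"rx":0,"ry":0,"rz":0,"fingers":255},{"tx":-1.5,"ty":50.4,"tz":-116.3,"rx":0,"ry":0,"rz":0,"fingers":255},{"tx":-1.5,"ty":51,"tz":-123,"rx":0,"ry":0,"rz":0,"fingers":255},{"tx":-1.5,"ty":51,"tz":-126.3,"rx":0,"ry":0,"rz":0,"fingers":255}]'
python3 -m creep '[{"tx":0,"ty":0,"tz":0,"rx":0,"ry":0,"rz":0,"fingers":140},{"tx":0,"ty":0,"tz":0,"rx":0,"ry":0,"rz":0,"fingers":140},{"tx":0,"ty":0,"tz":0,"rx":0,"ry":0,"rz":0,"fingers":140},{"tx":0,"ty":0,"tz":0,"rx":0,"ry":0,"rz":0,"fingers":140}]'
python3 - <<'E'
from h import *
np.set_printoptions(precision=3,suppress=True)
w=get("scene");t=get("wrist");o=ctrl.get_obs();print(o["ee_pos"],o["width"],o["ft_force"],o["moment"])
a=cv2.resize(w["pixels"][130:340,210:400],None,fx=2,fy=2);b=t["pixels"]
H=max(a.shape[0],b.shape[0]);f=lambda i:cv2.copyMakeBorder(i,0,H-i.shape[0],0,0,0)
cv2.imwrite("pics/s9.png",cv2.resize(np.hstack([f(a),f(b)]),None,fx=.85,fy=.85))
E
```

```text
t: 8.88
ee_pos: [552.8, 222.6, 130.5]
orientation: [-1.571, -0.024, 0.024]
ft_force: [-4.8, -1.8, 29.2]
width: 12.8
t: 9.38
ee_pos: [552.2, 222.6, 129.4]
orientation: [-1.571, -0.024, 0.025]
ft_force: [-0.3, 0.1, -0.0]
width: 39.7
[552.366 222.633 129.524] 39.80788655677229 [-0.156 -0.182 -0.224] [ 0.072  0.047 -0.011]
```

View pics/s9.png

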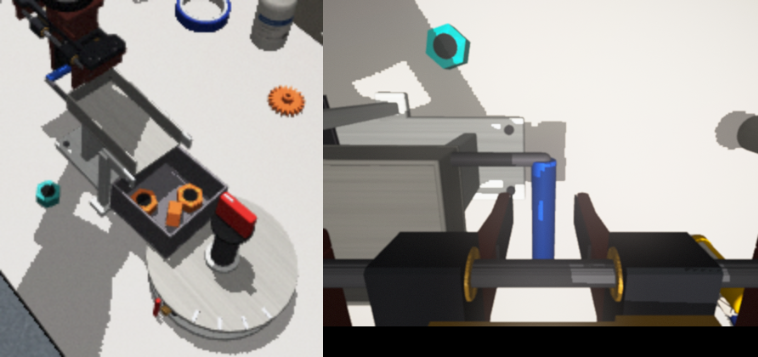

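The tray is level and empty, with the nuts at (145,200), (190,195) and (174,213). The fingers are open around the bar. I rise and go to the knob.

```bash
python3 -m creep '[{"tx":0,"ty":0,"tz":40,"rx":0,"ry":0,"rz":0,"fingers":140},{"tx":0,"ty":0,"tz":90,"rx":0,"ry":0,"rz":0,"fingers":140},{"tx":0,"ty":0,"tz":130,"rx":0,"ry":0,"rz":0,"fingers":140},{"tx":0,"ty":-40,"tz":130,"rx":0,"ry":0,"rz":-0.17,"fingers":100},{"tx":2,"ty":-80,"tz":130,"rx":0,"ry":0,"rz":-0.34,"fingers":80},{"tx":3,"ty":-120,"tz":130,"rx":0,"ry":0,"rz":-0.51,"fingers":80},{"tx":4,"ty":-165,"tz":130,"rx":0,"ry":0,"rz":-0.68,"fingers":80},{"tx":5,"ty":-210,"tz":130,"rx":0,"ry":0,"rz":-0.85,"fingers":80},{"tx":6,"ty":-255,"tz":130,"rx":0,"ry":0,"rz":-1.02,"fingers":80},{"tx":7,"ty":-298,"tz":130,"rx":0,"ry":0,"rz":-1.19,"fingers":80}]'
python3 -m creep '[{"tx":0,"ty":-41,"tz":-10,"rx":0,"ry":0,"rz":-0.16,"fingers":80},{"tx":0,"ty":-41,"tz":-25,"rx":0,"ry":0,"rz":-0.31,"fingers":80},{"tx":0,"ty":-41,"tz":-25,"rx":0,"ry":0,"rz":-0.31,"fingers":80},{"tx":0,"ty":-41,"tz":-25,"rx":0,"ry":0,"rz":-0.31,"fingers":80}]'
python3 - <<'E'
from h import *
np.set_printoptions(precision=3,suppress=True)
from scipy.spatial.transform import Rotation as Ro
w=get("wrist");cv2.imwrite("pics/w10.png",w["pixels"]);o=ctrl.get_obs();print(o["ee_pos"],o["width"],o["ft_force"],o["qpos"]);print(Ro.from_rotvec(o["orientation"]).as_matrix())
m=mask(w,"red",(0,0,512,384));n,l,st,c=cv2.connectedComponentsWithStats(m)
for i in range(1,n):
    if st[i,4]>100: print(st[i],c[i])
c0=np.array([559.3,-116.9,188]);d=np.array([-.1,1,0])*26;e=np.array([1,.1,0])*7
print([proj(w,c0+a*d+b*e).round(0) for a in(1,-1) for b in (-1,1)],proj(w,c0))
E
```

```text
t: 10.72
ee_pos: [559.3, -76.8, 259.7]
orientation: [-1.374, 0.905, -0.905]
ft_force: [0.7, 0.4, 0.0]
width: 60.7
t: 11.22
ee_pos: [559.7, -115.9, 235.1]
orientation: [-1.257, 1.131, -1.131]
ft_force: [-0.0, 0.4, 0.0]
width: 60.4
[ 559.858 -115.876  235.281] 60.19870619763191 [-0.158 -0.847  0.853] [-0.225  0.34   1.746  0.     1.055 -0.33 ]
[[ 0.105  0.001  0.994]
 [-0.994 -0.     0.105]
 [ 0.    -1.     0.001]]
[ 250  173   22   81 1455] [260.576 214.959]
[438 204  46  70 873] [460.711 238.891]
[array([246., 181.]), array([268., 181.]), array([246., 253.]), array([267., 254.])] [256.733 218.498]
```

View pics/w10.png

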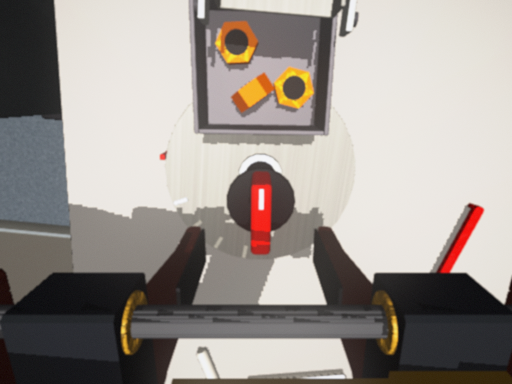

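In the wrist view the red bar is centred at (261,214), lined up with the jaws and about 2 mm to the right of the prediction. All three nuts are in the pocket, at (236,42), (253,93) and (295,88). I descend and grip.

```bash
python3 -m creep '[{"tx":1.5,"ty":-1,"tz":-20,"rx":0,"ry":0,"rz":0,"fingers":80},{"tx":1.5,"ty":-1,"tz":-40,"rx":0,"ry":0,"rz":0,"fingers":80},{"tx":1.5,"ty":-1,"tz":-60,"rx":0,"ry":0,"rz":0,"fingers":80},{"tx":1.5,"ty":-1,"tz":-70,"rx":0,"ry":0,"rz":0,"fingers":80},{"tx":1.5,"ty":-1,"tz":-73.5,"rx":0,"ry":0,"rz":0,"fingers":80},{"tx":1.5,"ty":-1,"tz":-73.5,"rx":0,"ry":0,"rz":0,"fingers":255},{"tx":1.5,"ty":-1,"tz":-73.5,"rx":0,"ry":0,"rz":0,"fingers":255},{"tx":1.5,"ty":-1,"tz":-73.5,"rx":0,"ry":0,"rz":0,"fingers":255},{"tx":1.5,"ty":-1,"tz":-73.5,"rx":0,"ry":0,"rz":0,"fingers":255},{"tx":1.5,"ty":-1,"tz":-73.5,"rx":0,"ry":0,"rz":0,"fingers":255}]'
python3 - <<'E'
from h import *
np.set_printoptions(precision=3,suppress=True)
w=get("scene");o=ctrl.get_obs();print(o["ee_pos"],o["width"],o["ft_force"],o["moment"])
cv2.imwrite("pics/s11.png",cv2.resize(w["pixels"][130:350,230:410],None,fx=2.6,fy=2.6))
E
```

```text
t: 12.52
ee_pos: [561.0, -117.3, 161.3]
orientation: [-1.256, 1.134, -1.134]
ft_force: [-6.0, -0.8, 4.5]
width: 14.3
[ 560.922 -117.35   161.29 ] 13.532812509303287 [-0.939  0.149  0.883] [0.02  0.133 0.01 ]
```

View pics/s11.png

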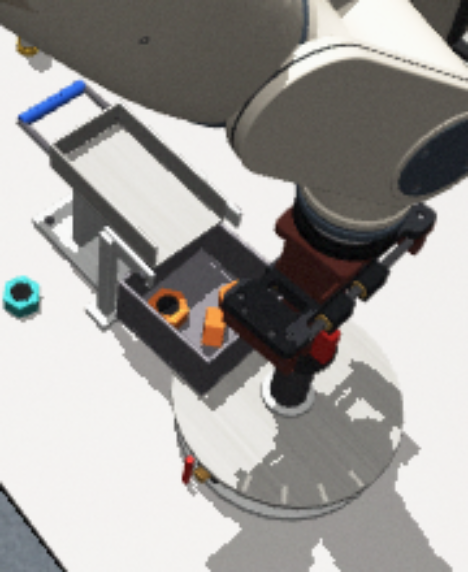

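The knob is gripped: opening 14 mm, forces near zero. I turn clockwise in small steps and watch the moment about z.

```bash
cat > m.py <<'E'
from h import *
from scipy.spatial.transform import Rotation as Ro
o=ctrl.get_obs();R=Ro.from_rotvec(o["orientation"]).as_matrix()
print("   t %.2f turned %.3f mz %.3f F %s w %.1f pos %s"%(o["t"],.1-np.arctan2(R[1,2],R[0,2]),o["moment"][2],o["ft_force"].round(1),o["width"],o["ee_pos"].round(1)))
E
python3 m.py
python3 -m creep '[{"tx":0,"ty":0,"tz":0,"rx":0,"ry":0,"rz":-0.04,"fingers":255},{"tx":0,"ty":0,"tz":0,"rx":0,"ry":0,"rz":-0.08,"fingers":255}]' >/dev/null; python3 m.py
python3 -m creep '[{"tx":0,"ty":0,"tz":0,"rx":0,"ry":0,"rz":-0.04,"fingers":255}]' >/dev/null; python3 m.py
python3 -m creep '[{"tx":0,"ty":0,"tz":0,"rx":0,"ry":0,"rz":-0.04,"fingers":255}]' >/dev/null; python3 m.py
python3 -m creep '[{"tx":0,"ty":0,"tz":0,"rx":0,"ry":0,"rz":-0.04,"fingers":255}]' >/dev/null; python3 m.py
python3 -m creep '[{"tx":0,"ty":0,"tz":0,"rx":0,"ry":0,"rz":-0.04,"fingers":255}]' >/dev/null; python3 m.py
```

```text
t 12.57 turned -0.002 mz 0.010 F [-0.9  0.1  0.9] w 13.5 pos [ 560.9 -117.4  161.3]
   t 12.82 turned 0.079 mz 0.133 F [-1.6 -1.2  1.5] w 14.0 pos [ 560.9 -117.3  161.3]
   t 12.95 turned 0.119 mz 0.123 F [-0.1 -0.5  1.5] w 13.7 pos [ 560.9 -117.3  161.3]
   t 13.07 turned 0.159 mz 0.349 F [-1.7 -0.1  2.4] w 14.1 pos [ 561.  -117.3  161.3]
   t 13.20 turned 0.198 mz 0.473 F [-0.  -0.6  1.1] w 14.0 pos [ 560.9 -117.4  161.3]
   t 13.32 turned 0.238 mz 0.352 F [-0.7 -0.1  1.8] w 13.7 pos [ 560.9 -117.3  161.3]
```

```bash

python3 -m creep '[{"tx":0,"ty":0,"tz":0,"rx":0,"ry":0,"rz":-0.03,"fingers":255}]' >/dev/null; python3 m.py
python3 -m creep '[{"tx":0,"ty":0,"tz":0,"rx":0,"ry":0,"rz":-0.03,"fingers":255}]' >/dev/null; python3 m.py
python3 -m creep '[{"tx":0,"ty":0,"tz":0,"rx":0,"ry":0,"rz":-0.03,"fingers":255}]' >/dev/null; python3 m.py
python3 -m creep '[{"tx":0,"ty":0,"tz":0,"rx":0,"ry":0,"rz":-0.03,"fingers":255}]' >/dev/null; python3 m.py
python3 -m creep '[{"tx":0,"ty":0,"tz":0,"rx":0,"ry":0,"rz":-0.03,"fingers":255}]' >/dev/null; python3 m.py
python3 -m creep '[{"tx":0,"ty":0,"tz":0,"rx":0,"ry":0,"rz":-0.03,"fingers":255}]' >/dev/null; python3 m.py
python3 -m creep '[{"tx":0,"ty":0,"tz":0,"rx":0,"ry":0,"rz":-0.03,"fingers":255}]' >/dev/null; python3 m.py
python3 -m creep '[{"tx":0,"ty":0,"tz":0,"rx":0,"ry":0,"rz":-0.03,"fingers":255}]' >/dev/null; python3 m.py
python3 -m creep '[{"tx":0,"ty":0,"tz":0,"rx":0,"ry":0,"rz":-0.03,"fingers":255}]' >/dev/null; python3 m.py
python3 -m creep '[{"tx":0,"ty":0,"tz":0,"rx":0,"ry":0,"rz":-0.03,"fingers":255}]' >/dev/null; python3 m.py
```

```text
t 13.45 turned 0.269 mz 0.321 F [-1.8 -0.4  1.8] w 14.0 pos [ 560.9 -117.4  161.3]
   t 13.57 turned 0.299 mz 0.263 F [-1.5 -0.7  3. ] w 13.6 pos [ 560.9 -117.3  161.3]
   t 13.70 turned 0.330 mz 0.197 F [-2.  -0.9  3. ] w 13.8 pos [ 560.9 -117.4  161.3]
   t 13.82 turned 0.360 mz 0.146 F [-1.8 -1.1  4.3] w 13.8 pos [ 560.9 -117.3  161.3]
   t 13.95 turned 0.390 mz 0.138 F [-2.4 -0.7  5.5] w 13.8 pos [ 560.9 -117.3  161.3]
   t 14.07 turned 0.420 mz 0.068 F [-3.  -1.7  4. ] w 14.0 pos [ 560.9 -117.3  161.3]
   t 14.20 turned 0.450 mz -0.008 F [-2.7 -1.2  5.4] w 14.0 pos [ 560.9 -117.3  161.3]
   t 14.32 turned 0.480 mz -0.004 F [-3.9 -0.2  4.4] w 14.0 pos [ 560.9 -117.3  161.2]
   t 14.45 turned 0.510 mz 0.227 F [-2.9 -0.5  4.6] w 14.0 pos [ 560.9 -117.4  161.3]
   t 14.57 turned 0.539 mz 0.508 F [-2.7 -0.7  4.9] w 13.8 pos [ 561.  -117.4  161.3]
```

The first click stop showed at about 0.49 rad turned: the moment fell to zero and then rose again. That puts the start near 0.02. I carry on to the second stop, expected near 0.84.

```bash

python3 -m creep '[{"tx":0,"ty":0,"tz":0,"rx":0,"ry":0,"rz":-0.04,"fingers":255},{"tx":0,"ty":0,"tz":0,"rx":0,"ry":0,"rz":-0.08,"fingers":255}]' >/dev/null; python3 m.py
python3 -m creep '[{"tx":0,"ty":0,"tz":0,"rx":0,"ry":0,"rz":-0.04,"fingers":255}]' >/dev/null; python3 m.py
python3 -m creep '[{"tx":0,"ty":0,"tz":0,"rx":0,"ry":0,"rz":-0.03,"fingers":255}]' >/dev/null; python3 m.py
python3 -m creep '[{"tx":0,"ty":0,"tz":0,"rx":0,"ry":0,"rz":-0.03,"fingers":255}]' >/dev/null; python3 m.py
python3 -m creep '[{"tx":0,"ty":0,"tz":0,"rx":0,"ry":0,"rz":-0.03,"fingers":255}]' >/dev/null; python3 m.py
python3 -m creep '[{"tx":0,"ty":0,"tz":0,"rx":0,"ry":0,"rz":-0.03,"fingers":255}]' >/dev/null; python3 m.py
python3 -m creep '[{"tx":0,"ty":0,"tz":0,"rx":0,"ry":0,"rz":-0.02,"fingers":255}]' >/dev/null; python3 m.py
python3 -m creep '[{"tx":0,"ty":0,"tz":0,"rx":0,"ry":0,"rz":-0.02,"fingers":255}]' >/dev/null; python3 m.py
python3 -m creep '[{"tx":0,"ty":0,"tz":0,"rx":0,"ry":0,"rz":-0.02,"fingers":255}]' >/dev/null; python3 m.py
python3 - <<'E'
from h import *
w=get("scene")
cv2.imwrite("pics/s12.png",cv2.resize(w["pixels"][180:350,250:410],None,fx=3.3,fy=3.3))
E
```

```text
t 14.82 turned 0.620 mz 0.295 F [-2.7 -1.4  5.1] w 13.6 pos [ 560.9 -117.3  161.3]
   t 14.95 turned 0.660 mz 0.153 F [-3.4  0.5  4.7] w 13.8 pos [ 560.9 -117.4  161.3]
   t 15.07 turned 0.690 mz 0.207 F [-2.9 -0.1  4.4] w 13.9 pos [ 561.  -117.3  161.3]
   t 15.20 turned 0.720 mz 0.165 F [-2.9 -1.3  5.6] w 13.7 pos [ 561.  -117.3  161.3]
   t 15.32 turned 0.750 mz 0.008 F [-2.8 -1.3  4.8] w 13.9 pos [ 560.9 -117.3  161.3]
   t 15.45 turned 0.780 mz 0.035 F [-2.7 -0.6  5.8] w 13.8 pos [ 561.  -117.3  161.3]
   t 15.57 turned 0.800 mz 0.037 F [-3.2 -0.4  4.5] w 13.8 pos [ 561.  -117.3  161.3]
   t 15.70 turned 0.820 mz -0.012 F [-2.2 -0.6  5.4] w 14.0 pos [ 560.9 -117.3  161.3]
   t 15.82 turned 0.840 mz -0.025 F [-3.2  0.1  5.5] w 14.0 pos [ 560.9 -117.3  161.3]
```

View pics/s12.png

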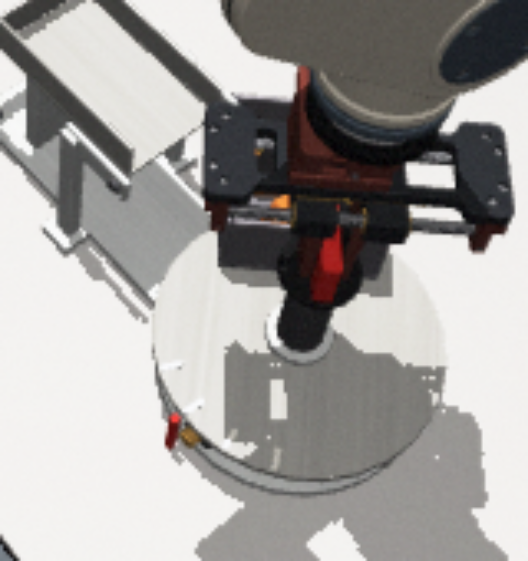

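Mark 2, at crop (193,405), is at the red pointer at (173,430), and mark 1 has gone past. That matches the second stop. I continue to the third, expected near 1.19.

```bash

python3 -m creep '[{"tx":0,"ty":0,"tz":0,"rx":0,"ry":0,"rz":-0.02,"fingers":255}]' >/dev/null; python3 m.py
python3 -m creep '[{"tx":0,"ty":0,"tz":0,"rx":0,"ry":0,"rz":-0.02,"fingers":255}]' >/dev/null; python3 m.py
python3 -m creep '[{"tx":0,"ty":0,"tz":0,"rx":0,"ry":0,"rz":-0.03,"fingers":255}]' >/dev/null; python3 m.py
python3 -m creep '[{"tx":0,"ty":0,"tz":0,"rx":0,"ry":0,"rz":-0.04,"fingers":255},{"tx":0,"ty":0,"tz":0,"rx":0,"ry":0,"rz":-0.08,"fingers":255}]' >/dev/null; python3 m.py
python3 -m creep '[{"tx":0,"ty":0,"tz":0,"rx":0,"ry":0,"rz":-0.03,"fingers":255}]' >/dev/null; python3 m.py
python3 -m creep '[{"tx":0,"ty":0,"tz":0,"rx":0,"ry":0,"rz":-0.03,"fingers":255}]' >/dev/null; python3 m.py
python3 -m creep '[{"tx":0,"ty":0,"tz":0,"rx":0,"ry":0,"rz":-0.03,"fingers":255}]' >/dev/null; python3 m.py
python3 -m creep '[{"tx":0,"ty":0,"tz":0,"rx":0,"ry":0,"rz":-0.03,"fingers":255}]' >/dev/null; python3 m.py
python3 -m creep '[{"tx":0,"ty":0,"tz":0,"rx":0,"ry":0,"rz":-0.03,"fingers":255}]' >/dev/null; python3 m.py
python3 -m creep '[{"tx":0,"ty":0,"tz":0,"rx":0,"ry":0,"rz":-0.02,"fingers":255}]' >/dev/null; python3 m.py
```

```text
t 16.00 turned 0.860 mz 0.233 F [-2.4 -1.2  4. ] w 14.0 pos [ 560.9 -117.3  161.3]
   t 16.12 turned 0.879 mz 0.493 F [-3.4 -0.1  4.6] w 14.0 pos [ 560.9 -117.4  161.3]
   t 16.25 turned 0.909 mz 0.324 F [-3.1 -0.6  5.3] w 14.0 pos [ 561.  -117.3  161.3]
   t 16.50 turned 0.990 mz 0.262 F [-2.7 -0.6  5. ] w 13.7 pos [ 560.9 -117.3  161.3]
   t 16.62 turned 1.020 mz 0.144 F [-2.8 -2.   3.7] w 14.0 pos [ 560.9 -117.3  161.3]
   t 16.75 turned 1.050 mz 0.135 F [-2.7 -1.7  5.1] w 13.9 pos [ 560.9 -117.3  161.3]
   t 16.88 turned 1.080 mz 0.115 F [-3.4 -0.4  5. ] w 13.6 pos [ 560.9 -117.3  161.3]
   t 17.00 turned 1.110 mz 0.089 F [-2.4 -1.7  5.2] w 13.9 pos [ 560.9 -117.3  161.3]
   t 17.12 turned 1.140 mz 0.077 F [-1.8 -0.5  5. ] w 14.0 pos [ 560.9 -117.3  161.3]
   t 17.25 turned 1.160 mz 0.032 F [-2.2 -1.7  5. ] w 13.9 pos [ 561.  -117.3  161.3]
```

```bash

python3 -m creep '[{"tx":0,"ty":0,"tz":0,"rx":0,"ry":0,"rz":-0.02,"fingers":255}]' >/dev/null; python3 m.py
python3 -m creep '[{"tx":0,"ty":0,"tz":0,"rx":0,"ry":0,"rz":-0.02,"fingers":255}]' >/dev/null; python3 m.py
python3 -m creep '[{"tx":0,"ty":0,"tz":0,"rx":0,"ry":0,"rz":0,"fingers":255},{"tx":0,"ty":0,"tz":0,"rx":0,"ry":0,"rz":0,"fingers":255}]' >/dev/null; python3 m.py
python3 - <<'E'
from h import *
w=get("scene");t=get("top")
cv2.imwrite("pics/s13.png",cv2.resize(w["pixels"][180:350,250:410],None,fx=3.3,fy=3.3))
cv2.imwrite("pics/t13.png",t["pixels"])
E
```

```text
t 17.38 turned 1.180 mz -0.006 F [-2.6 -0.4  6. ] w 14.1 pos [ 560.9 -117.3  161.3]
   t 17.50 turned 1.200 mz -0.031 F [-3.9 -1.7  5.9] w 14.0 pos [ 560.9 -117.3  161.3]
   t 17.75 turned 1.200 mz -0.172 F [-3.7 -0.6  5.2] w 13.9 pos [ 560.9 -117.3  161.3]
```

View pics/s13.png

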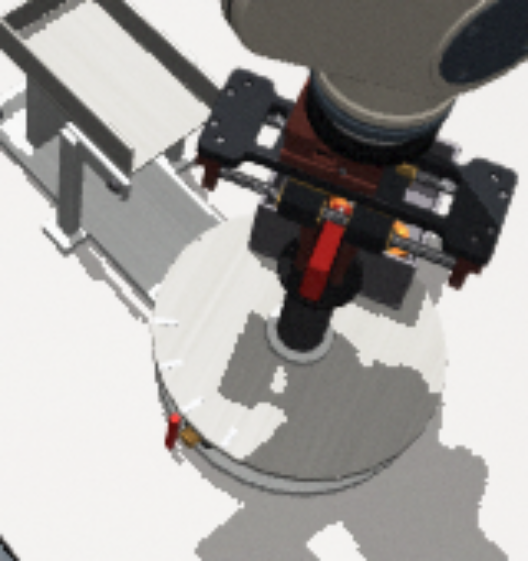

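View pics/t13.png

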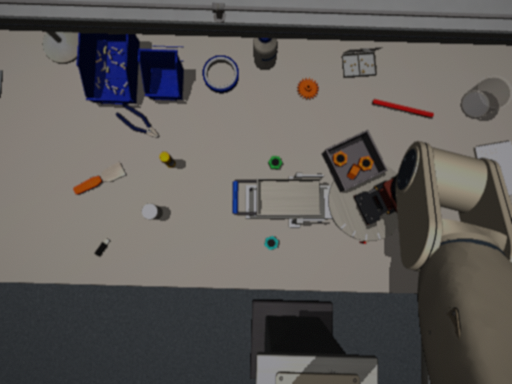

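Mark 3, at crop (193,405), is at the pointer; marks 1 and 2 are past it and mark 4 is still to come. The static moment of −0.17 says the spring still pulls slightly forward, so I ease on by a hundredth or two.

```bash

python3 -m creep '[{"tx":0,"ty":0,"tz":0,"rx":0,"ry":0,"rz":-0.01,"fingers":255},{"tx":0,"ty":0,"tz":0,"rx":0,"ry":0,"rz":-0.01,"fingers":255},{"tx":0,"ty":0,"tz":0,"rx":0,"ry":0,"rz":-0.01,"fingers":255}]' >/dev/null; python3 m.py
```

```text
t 18.23 turned 1.209 mz 0.067 F [-3.6 -0.6  5.3] w 14.0 pos [ 560.9 -117.3  161.3]
```

```bash

python3 -m creep '[{"tx":0,"ty":0,"tz":0,"rx":0,"ry":0,"rz":0,"fingers":255},{"tx":0,"ty":0,"tz":0,"rx":0,"ry":0,"rz":0,"fingers":255}]' >/dev/null; python3 m.py
python3 - <<'E'
from h import *
w=get("scene");t=get("top")
a=cv2.resize(w["pixels"][180:350,250:410],None,fx=2.4,fy=2.4);b=cv2.resize(t["pixels"][120:260,290:420],None,fx=2.9,fy=2.9)
H=max(a.shape[0],b.shape[0]);f=lambda i:cv2.copyMakeBorder(i,0,H-i.shape[0],0,0,0)
cv2.imwrite("pics/s14.png",np.hstack([f(a),f(b)]))
E
```

```text
t 18.48 turned 1.209 mz 0.088 F [-3.7 -1.   5.5] w 13.9 pos [ 560.9 -117.3  161.3]
```

View pics/s14.png

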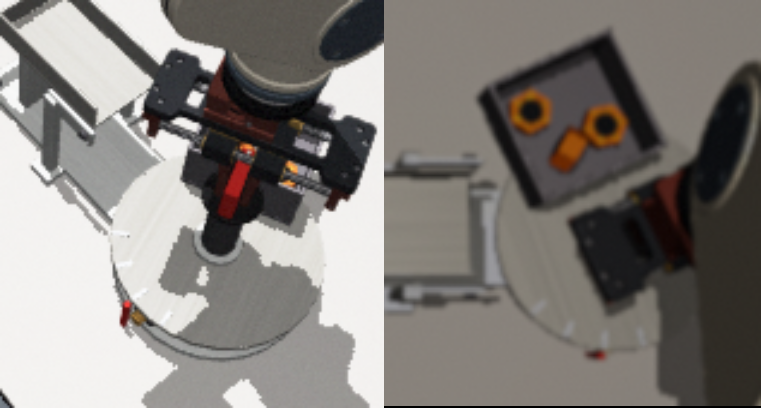

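The third of the four marks, at (603,340), meets the pointer at (597,355). The nuts are in the pocket at (532,110), (605,125) and (568,150), and the knob is still gripped. I hand in.

```bash
python3 -c "
from workcell import ctrl
print(ctrl.close_job())"
```

```text
the job is handed in; nothing more can be done
None
```

I lifted the tray by its blue handle to about 0.7 rad, and all three orange nuts slid into the pocket without spilling. I let the tray back down, then turned the knob clockwise through two clicks to the third stop, where the job was handed in at about 18.5 s with the knob still gripped.

**Checks that agreed:**
- **Table angle:** the third white mark meets the pointer. The hand turned 1.209 rad from a start I estimate at about 0.01 to 0.02. The static moment is only about 0.09 N m.
- **Grip and nuts:** the opening was 14 mm on the knob. All three nuts are visible in the pocket.
- **Bystanders:** the jar and the glue stick are at the same pixels as at the start.

**What went wrong or disagreed:**
- My first move was refused because the rows lacked some keys; nothing moved.
- At 1.200 rad the table still pulled slightly forward (−0.17 N m), so I went 0.01 rad further. The sign then reversed, which places the stop between those two angles.
- The two cameras disagreed by about 0.14 rad on the starting angle from the marks, so I relied on the moment readings and the mark count.
- At the handle, a sideways force of about 6 to 10 N stayed throughout the lift. It reached 29 N as the tray came down on its rest, below the limits.

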